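# Turn over the washed parts bin and hang it on the louvered rack

### The arm

A 7-joint arm with a two-finger parallel gripper is mounted at the origin on the work surface. World frame = base frame: x ahead of the robot, y to its left, z up, the work surface at z = 0. Lengths are in m, angles in rad, forces in N, time in s.
With the tool pointing down it reaches from about 0.35 to 0.9 m from the base axis. Payload 8.1 kg.
Tool frame: the origin (TCP) lies where the fingers leave the gripper's body, on its centre line; the fingertips stand 66 mm ahead of it and the grasp point (between the pads) lies 47 mm ahead of it (arm.tip_reach is the distance from the TCP to the fingertips, in m); z points along the fingers, y is the direction in which the jaws open and shut (so a half turn about z gives the same grasp; the last joint's range is limited). The gripper opens to 92 mm and grips with 3 to 60 N. Pads are 19 mm wide; open, the fingers measure 130 mm over their backs; the gripper's body (75 mm by 190 mm) begins 47 mm behind the grasp point.
Start: joints at [-1.39, 0.434, 0.025, 1.573, -0.012, 1.134, -0.075], TCP at [0.175, 0.6, 0.292] pointing down, gripper open.
Joint ranges: [-2.62, 2.62], [-0.44, 2.09], [-1.27, 1.32], [0.08, 2.57], [-1.32, 4.46], [0.12, 2], [-2.74, 2.74]. Speed limits (rad/s): [2.22, 2.22, 3.01, 3.01, 3.14, 3.14, 3.14].

### API

Orientations are given as a rotation vector (axis times angle).
In Python, from cell import arm gives the robot as it stands.
- The arm moves only by the tool carry_out, never from a script. Its argument "plan" is a list of rows, each a list of 5 numbers: the shift along the world's x, y, z in cm, then the turn about the world's z in rad, then the finger opening in cm, from 0 to 9.18. In form: [[tx, ty, tz, spin, fingers], ...]. A call has 1 to 20 rows; each row is the pose to reach, as a shift and turn from the pose measured when the call began; what a row does not reach only later rows make up. A row lasts 1/10 s, in which the tool goes at most 50 mm and 8.59 degrees, less where a joint would pass 70% of its speed; a pose out of reach is approached as far as the arm can. A call with a gripper value outside its range is refused whole. The fingers move at their own pace and stop on an object; "squeeze" is the grip in N (left out, the last holds). Time passes only in rows, so rows that repeat a pose let the fingers close. It gives the time, the measured TCP pose, the force and the opening at its end, in the units of the state.
- arm.observe(): the state, without advancing time (a new reading comes with each control period).
- arm.get_image(name): name is "side" or "top" or "wrist"; returns (picture, depth): 420x560x3 uint8, red, green, blue; 420x560 float32, m along the optical axis (not along the pixel's ray), 0 where there is no reading.
- arm.get_calibration(name): a dict with "intrinsics" (3x3 intrinsics, pixels), "rvec" (rotation vector, rad) and "tvec" (3), from world to camera coordinates, as OpenCV has them; the wrist camera has in their place "tool_from_camera" (4x4, takes a point from camera to tool coordinates, whose origin is the TCP and whose axes are the flange's). Camera axes: x right, y down, z forward; pixel columns grow to the right and rows downward; lengths in m; the calibration is good to about 2 mm. A picture is of the moment at which its call begins: read the wrist's pose just before it. get_calibration takes no time and is no camera call.
- arm.sign_off(): hands the job in, once; it reports no verdict.
The state is a dict: "clock": time; "joints": joint angles; "dq": joint speeds; "joint_efforts": joint torques, N m; "position": TCP position; "ee_rot": TCP orientation; "force": force on the tool from outside, world axes, zero at the start; "ft_torque": the same for the moment, N m; "width": opening from 0.0 (shut) to 1.0 (fully open).
Only numpy, scipy, OpenCV 4.12 (cv2) and the standard library are available. Lean on these libraries where they do the work, as an engineer would, in place of code of your own. Each camera call takes 0.05 s, during which the arm holds its last target. There are 200 camera calls.

### The job

A small parts bin has been left upside down on the bench to drain. Turn it right way up, setting it down part-way and letting go to take a fresh hold, and hang it by the lip on its back from the top row of the louvered rack, in the free space between the two bins that already hang there, so that the lip is fully home over the louvers and the bin hangs straight with nothing holding it. Leave the hanging bins and everything else on the bench where they are.

Things in the scene. Friction and masses are not known exactly. Their poses are not given: they have to be found in the camera images.
- bin: Grey plastic hopper-front bin to hang, empty, about 0.13 kg, the only one upside down on the bench. 120 long (own x, without the lip), 60 wide (own y), 75 high (own z), walls 3 thick. Origin: centre of its underside, so 75 above the bench at the start. Own z points from floor to open top, own x from the low front (36 high) to the tall back (75 high). It stands steadily on rim, base or back.
- bin_grip (a point): Middle of the bin, own (0, 0, 35), axes as the bin's. The flat side walls are 60 apart outside; they can be gripped across anywhere 12 or more from their edges, at up to 60 N. With short fingers hold near the edge they come over. Stood on its back, the bin rests on the lip and the back's lower edge, leaning 9.5 deg past square (own z 9.5 deg above level), this point 65 above the bench.
- bin_lip (a point): On the bin's hanging lip, own (63.5, 0, 72). The lip is a 3 thick ledge, 50 wide, sticking 10 out from the top of the back wall, with a 3 thick flange hanging 12 down from its outer edge; between flange and back wall is a 7 wide slot open below. This point is the middle of the slot's roof: when hung it rests on the top edge of the louvers.
- rack: Fixed grey steel louvered bench rack: a sheet 440 long on two end posts, 263 tall. Origin: bench level, middle of the length, at the sheet's front face. Own x points from the open front into the sheet, own y along it, own z up. Bins hang in front (-x) with their own x along the rack's. 4 rows of louvers, upper edges 200, 150, 100 and 50 above the bench; nothing sticks out above the top row.
- rack_top_row (a point): Middle of the top row: on the louvers' upper edge (200 above the bench), amid their 3 thickness (9.5 in front of the sheet) and of the rack's length. Axes as the rack's. Louvers are 46 long with 7 gaps, front face 11 in front of the sheet; the pocket behind them is 8 wide, 20 deep and open at the top. The lip has 4 of play front to back, so bins nod about 3 deg.
- hung_wide: Loose grey bin of the same make, 100 wide, with bolts in it, already hanging on the top row to one or the other side of the free space; leave it. Origin at the centre of its underside (128 above the bench), axes like the bin's; 120 long, 75 high.
- hung_narrow: Loose grey bin of the same make and size as the one to hang (60 wide) with tool bits in it, already hanging on the top row on the other side of the free space; leave it. Origin and axes as for the wide one. The free space between the two is at least 135 long.
- lathe_chuck: Bystander: steel three-jaw lathe chuck lying on its back, diameter 100, about 70 tall. Origin under its centre.
- tool_holder: Bystander: dark steel lathe tool holder block 75 x 28 x 40 with a tool bit. Origin under its centre.
- chuck_key: Bystander: steel T-shaped chuck key, 130 long, 14 thick, lying. Origin on the bench near its middle.
- wrench: Bystander: wrench, 190 long, lying flat. Origin under its middle.
- oil_bottle: Bystander: white plastic bottle, diameter 60, 150 tall. Origin under its centre.
- mallet: Bystander: hammer lying flat. Origin under its middle.
Things that resemble listed ones, but are neither listed nor needed, are in the scene too. Leave any turquoise look-alike of the bin alone.

How it is judged:
On the way:
1. the bin has been set down on the bench, no longer upside down, and let go (angle between bin's own z axis and vertical below 1.9 rad and height (world z) of bin below 0.09 m and contact force between the fingers and bin below 0.1 N and linear speed of bin below 0.05 m/s), for 0.2 s.
At the end, for the whole second after the job is handed in: The bin hangs released and at rest by its lip on the top row between the two other bins: slot roof within 5 mm of the louver edge in height and 6 mm front to back, upright and square within 8 deg. Hanging bins moved under 20 mm, other things under 30 mm (x of bin_lip in the frame of rack_top_row between -0.006 and 0.006 m and z of bin_lip in the frame of rack_top_row between -0.005 and 0.005 m and angle between bin's own z axis and vertical below 0.14 rad and angle between the x axis of bin and the x axis of rack, either way round below 0.14 rad and ((y of bin in the frame of hung_wide above 0 m and y of bin in the frame of hung_narrow below 0 m) or (y of bin in the frame of hung_wide below 0 m and y of bin in the frame of hung_narrow above 0 m)) and linear speed of bin below 0.02 m/s and angular speed of bin below 0.2 rad/s); the robot touches nothing.
It fails at once if a hanging bin is pushed more than 20 mm or knocked off (distance of any of hung_wide, hung_narrow from where it was at the start of the episode above 0.02 m).
It fails at once if something else on the bench is moved more than 30 mm (distance of any of lathe_chuck, tool_holder, chuck_key, wrench, oil_bottle, mallet from where it was at the start of the episode above 0.03 m).
It also fails if it takes over 72 s, if anything falls off the work surface, if the arm or the gripper's body presses on something with over 40 N, if the wrist force passes 120 N, or if a joint passes its speed limit or range.

## Working session

There is one attempt and no reset: what is moved stays moved. The work goes in short steps, Python scripts to look and compute and a tool call to move; the robot and the scene stay as the last step left them, time stands still between calls to the robot, and variables do not carry over. Pictures are saved under pics/ and viewed, about 8 in all and at most 12, crops included, and the job is handed in when it is done.

Besides the shell and the picture viewer there is one more tool, called after "Request:" as name(argument=value, ...), one argument or row to a line, values as JSON. carry_out: Moves the arm, as the interface text tells. Its arguments: {"type":"object","properties":{"plan":{"type":"array"},"squeeze":{"type":"number"}},"required":["plan"]}

```bash
mkdir -p pics
cat > h.py <<'E'
import numpy as np, cv2
from cell import arm
from scipy.spatial.transform import Rotation as R
def cam(n):
    c=arm.get_calibration(n); K=np.array(c["intrinsics"])
    if n=="wrist":
        s=arm.observe(); T=np.eye(4); T[:3,:3]=R.from_rotvec(s["ee_rot"]).as_matrix(); T[:3,3]=s["position"]
        M=T@np.array(c["tool_from_camera"])
    else:
        W=np.eye(4); W[:3,:3]=R.from_rotvec(np.ravel(c["rvec"])).as_matrix(); W[:3,3]=np.ravel(c["tvec"]); M=np.linalg.inv(W)
    return K,M
def cloud(n,d,K,M):
    v,u=np.mgrid[:d.shape[0],:d.shape[1]]
    P=np.stack([(u-K[0,2])/K[0,0]*d,(v-K[1,2])/K[1,1]*d,d],-1)
    return P@M[:3,:3].T+M[:3,3]
def snap(n,f=None):
    K,M=cam(n); im,d=arm.get_image(n)
    if f: cv2.imwrite("pics/"+f,im[...,::-1]); np.savez("pics/"+f[:-4],im=im,P=cloud(n,d,K,M),d=d,K=K,M=M)
    return im,d,cloud(n,d,K,M)
E
python3 - <<'E'
from h import *
for n in("side","top"):
    im,d,P=snap(n,n+"0.png"); K,M=cam(n); print(n,M.round(3).tolist(),K[0,0],(d>0).mean())
s=arm.observe(); print({k:np.round(v,3).tolist() for k,v in s.items()})
a=cv2.imread("pics/side0.png");b=cv2.imread("pics/top0.png")
E
```

```text
side [[0.867, -0.354, 0.35, -0.066], [-0.498, -0.624, 0.602, -1.093], [0.005, -0.696, -0.718, 1.231], [0.0, 0.0, 0.0, 1.0]] 425.8431515742061 0.9959311224489796
top [[0.004, -0.995, 0.099, 0.353], [-1.0, -0.006, -0.017, -0.172], [0.018, -0.099, -0.995, 1.426], [0.0, 0.0, 0.0, 1.0]] 438.31786061894115 0.9960374149659864
{'clock': 0.1, 'joints': [-1.39, 0.435, 0.025, 1.574, -0.012, 1.134, -0.075], 'dq': [0.001, -0.003, -0.001, -0.002, -0.0, -0.001, 0.002], 'joint_efforts': [0.003, -66.913, 0.988, -31.515, -0.06, 0.037, 0.0], 'position': [0.175, 0.6, 0.292], 'ee_rot': [-0.444, -3.11, 0.002], 'force': [-0.265, 0.222, 0.152], 'ft_torque': [-0.047, 0.028, -0.041], 'width': 1.0}
```

View pics/side0.png

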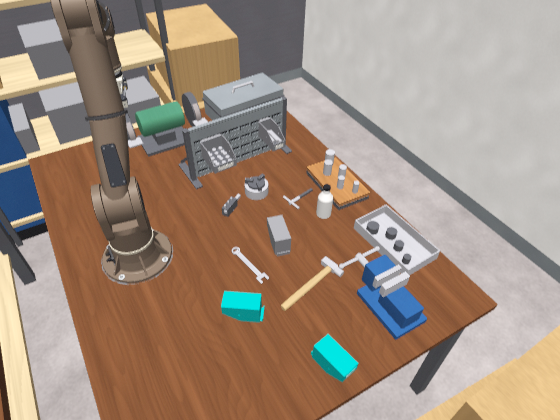

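View pics/top0.png

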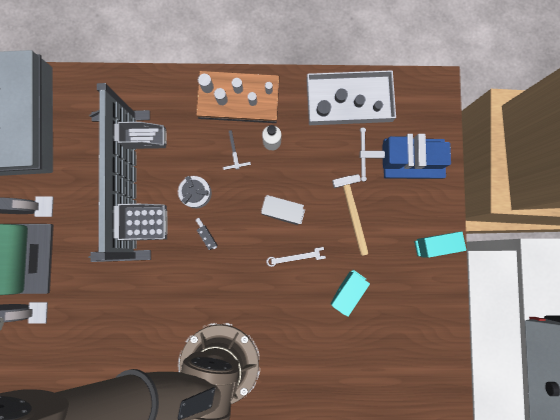

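Top view: the grey upside-down bin at (283,209) (side view 280,235). The turquoise boxes at (350,292) and (440,245) are the look-alikes. The rack is at (105..130, 90..255), with the narrow bin at (140,134) and the wide one at (140,222). Next I'll measure them and enlarge a crop to confirm.

Run:
```python
from h import *
D=np.load("pics/top0.npz");im,P=D["im"],D["P"]
z=P[...,2]
m=np.zeros(z.shape,bool); m[185:235,250:315]=1
b=m&(z>0.06)&(z<0.09)
q=P[b]; print("bin top z",np.median(q[:,2]),len(q)); r=cv2.minAreaRect((q[:,:2]*1000).astype(np.float32)); print("rect",r)
low=m&(z>0.012); q2=P[low]; print("all",cv2.minAreaRect((q2[:,:2]*1000).astype(np.float32)))
for lo,hi in((.005,.02),(.02,.035),(.035,.05),(.05,.065)):
    k=m&(z>lo)&(z<hi); print(lo,k.sum(),P[k].mean(0).round(3) if k.any() else "")
# rack
m=np.zeros(z.shape,bool); m[75:270,85:180]=1
t=m&(z>0.255)&(z<.272); q=P[t]; print("rack top",len(q),cv2.minAreaRect((q[:,:2]*1000).astype(np.float32)),q[:,2].mean())
f=cv2.fitLine(q[:,:2].astype(np.float32),cv2.DIST_HUBER,0,.01,.01).ravel();print(f)
# hung bins: z 0.12..0.21 , in front
for n,(a,c) in {"narrow":(115,155),"wide":(200,245)}.items():
    mm=np.zeros(z.shape,bool); mm[a:c,118:175]=1
    k=mm&(z>.15)&(z<.225); q=P[k]; print(n,len(q),np.percentile(q,[1,50,99],axis=0).round(3).tolist())
c=im[175:245,235:330,::-1]; c=cv2.resize(c,None,fx=6,fy=6,interpolation=cv2.INTER_CUBIC)[:420,:570]
S=np.load("pics/side0.npz")["im"][205:265,250:310,::-1]; S=cv2.resize(S,(420,420),interpolation=cv2.INTER_CUBIC)
rk=cv2.resize(im[75:270,85:185,::-1],(215,420))
cv2.imwrite("pics/crop1.png",np.hstack([c[:, :], S])[:, :800] if 0 else cv2.resize(np.hstack([c,S,rk]),(800,280)))
```

```text
bin top z 0.07586751076093712 762
rect ((487.02667236328125, -194.95266723632812), (121.86235046386719, 60.46981430053711), 74.89862060546875)
all ((435.2301025390625, -185.83738708496094), (131.88519287109375, 164.8431854248047), 74.65232849121094)
0.005 195 [ 0.483 -0.198  0.007]
0.02 11 [ 0.454 -0.211  0.028]
0.035 14 [ 0.459 -0.185  0.041]
0.05 17 [ 0.457 -0.19   0.059]
rack top 1265 ((571.96337890625, 292.6534423828125), (478.4172668457031, 25.87253189086914), 2.267833709716797) 0.2630828338876943
[0.9992357  0.03909004 0.5660653  0.28900385]
narrow 798 [[0.641, 0.156, 0.15], [0.697, 0.234, 0.167], [0.741, 0.281, 0.205]]
wide 810 [[0.382, 0.145, 0.15], [0.438, 0.227, 0.16], [0.493, 0.27, 0.206]]
```

View pics/crop1.png

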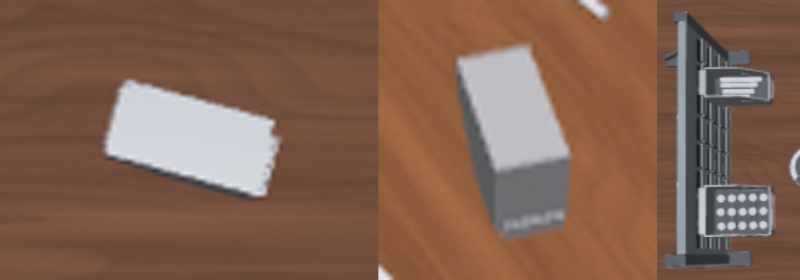

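The crop shows the bin's base facing up and a full-height wall with a serrated lip at the bench on the -y end. I'll confirm the lip end numerically and get the rack geometry.

Run:
```python
from h import *
S=np.load("pics/side0.npz")["P"]; T=np.load("pics/top0.npz")["P"]
c=np.array([.487,-.195]); a=np.deg2rad(74.9); ux=-np.array([np.cos(a),np.sin(a)]); uy=np.array([-ux[1],ux[0]])
for n,P in(("side",S),("top",T)):
    p=P.reshape(-1,3); q=np.c_[(p[:,:2]-c)@ux,(p[:,:2]-c)@uy,p[:,2]]*1000
    q=q[(abs(q[:,0])<85)&(abs(q[:,1])<45)]
    for lo,hi in((5,12),(12,20),(20,35),(35,50),(50,65),(65,85)):
        k=q[(q[:,2]>lo)&(q[:,2]<hi)]
        if len(k): print(n,lo,len(k),np.percentile(k,[1,99],axis=0).round(0).tolist())
# rack front face via z bands, top view, in x columns between bins
p=T.reshape(-1,3); p=p[(p[:,1]>.1)&(p[:,1]<.36)&(p[:,2]>.03)]
for x in(.40,.5,.52,.54,.56,.58,.6,.62,.7,.77):
    k=p[abs(p[:,0]-x)<.008]; t=k[k[:,2]>.255]; l=k[(k[:,2]>.185)&(k[:,2]<.215)]
    print(x,"top y",np.percentile(t[:,1],[2,50,98]).round(4),t[:,2].mean().round(4),"row y",np.percentile(l[:,1],[2,50,98]).round(4) if len(l) else "",len(l))
t=p[p[:,2]>.255]; print("x ext",np.percentile(t[:,0],[.5,99.5]))
for nm,lo,hi in(("wide",.3,.53),("narrow",.6,.78)):
    k=p[(p[:,2]>.19)&(p[:,2]<.215)&(p[:,0]>lo)&(p[:,0]<hi)&(p[:,1]<.25)];print(nm,len(k),k.min(0).round(4),k.max(0).round(4))
```

```text
side 5 54 [[-12.0, -34.0, 5.0], [80.0, 30.0, 12.0]]
side 12 33 [[-14.0, -33.0, 12.0], [77.0, 26.0, 20.0]]
side 20 64 [[-48.0, -34.0, 20.0], [68.0, 26.0, 35.0]]
side 35 65 [[-44.0, -34.0, 35.0], [69.0, 26.0, 50.0]]
side 50 64 [[-55.0, -34.0, 50.0], [69.0, 25.0, 65.0]]
side 65 421 [[-54.0, -33.0, 66.0], [66.0, 26.0, 78.0]]
top 5 53 [[-84.0, -45.0, 5.0], [83.0, 43.0, 11.0]]
top 12 18 [[-24.0, -30.0, 13.0], [71.0, 23.0, 19.0]]
top 20 11 [[-35.0, -30.0, 20.0], [69.0, -17.0, 35.0]]
top 35 14 [[-56.0, -30.0, 36.0], [51.0, -30.0, 49.0]]
top 50 17 [[-53.0, -30.0, 52.0], [56.0, -30.0, 65.0]]
top 65 756 [[-59.0, -30.0, 69.0], [60.0, 30.0, 83.0]]
0.4 top y [0.275  0.2817 0.2903] 0.2634 row y [0.2587 0.2679 0.2781] 60
0.5 top y [0.2792 0.286  0.2947] 0.2632 row y [0.2696 0.2799 0.2836] 41
0.52 top y [0.279  0.2867 0.296 ] 0.2634 row y [0.2714 0.2818 0.2838] 32
0.54 top y [0.2803 0.2881 0.2961] 0.2635 row y [0.2709 0.2815 0.2841] 40
0.56 top y [0.2817 0.289  0.2974] 0.2634 row y [0.2718 0.2828 0.2846] 38
0.58 top y [0.2825 0.2904 0.2993] 0.2628 row y [0.2728 0.2835 0.2858] 38
0.6 top y [0.2822 0.2904 0.2988] 0.2629 row y [0.2731 0.2843 0.2863] 40
0.62 top y [0.2839 0.2915 0.3008] 0.2632 row y [0.2742 0.2858 0.288 ] 33
0.7 top y [0.2864 0.2914 0.3014] 0.2632 row y [0.2711 0.2787 0.2907] 53
0.77 top y [0.2897 0.2968 0.3046] 0.263 row y [0.2802 0.2905 0.2935] 43
x ext [0.07312178 0.80324296]
wide 58 [0.3875 0.184  0.1902] [0.4867 0.2498 0.2084]
narrow 73 [0.6605 0.1959 0.1903] [0.7226 0.2477 0.2058]
```

Request:
carry_out(
  plan=[
    [0,0,5,0,9],
    [0,0,10,0,9],
    [0,0,14,0,9],
    [3,-4,14,-0.1,9],
    [6,-8,14,-0.2,9],
    [8.5,-12,14,-0.3,9],
    [11,-16,14,-0.4,9],
    [13.5,-20,14,-0.5,9],
    [16,-24,14,-0.6,9],
    [18.5,-28,14,-0.7,9],
    [21,-32,14,-0.8,9],
    [23,-36,14,-0.9,9],
    [25,-40,14,-1.0,9],
    [26,-44,14,-1.1,9],
    [27,-49,14,-1.2,9],
    [28,-54,12,-1.3,9],
    [29,-59,10,-1.4,9],
    [30,-64,6,-1.5,9],
    [31.5,-70,1,-1.55,9],
    [32.3,-75.4,-4,-1.55,9],
  ],
)

```text
clock: 2.1
position: [0.4872, -0.0976, 0.3017]
ee_rot: [-2.495, -1.909, -0.0]
force: [0.7, 1.2, -0.0]
width: 0.98
```

Request:
carry_out(
  plan=[
    [0,0,0,0,9],
  ],
)

```text
clock: 2.2
position: [0.4851, -0.1024, 0.2983]
ee_rot: [-2.501, -1.899, 0.009]
force: [-0.7, -0.9, 0.5]
width: 0.983
```

```bash
cat >> h.py <<'E'
def pose():
    s=arm.observe(); M=R.from_rotvec(s["ee_rot"]).as_matrix(); return np.array(s["position"]),np.rad2deg(np.arctan2(M[1,1],M[0,1])),s
E
python3 - <<'E'
from h import *
p,y,s=pose(); print(p.round(4),y,s["joints"])
im,d,P=snap("wrist","w1.png"); z=P[...,2]
k=(z>.068)&(z<.084)&(np.hypot(P[...,0]-.487,P[...,1]+.195)<.09)
q=P[k]; print(len(q),q[:,2].mean()); r=cv2.minAreaRect((q[:,:2]*1000).astype(np.float32)); print(r)
print("mean",q.mean(0))
E
```

```text
[ 0.4851 -0.1024  0.2983] -15.575310460050009 [-0.48245837  0.2477559   0.72306433  1.91014397 -0.18325427  1.05634506
  0.04517778]
4431 0.07554748172670159
((484.84637451171875, -193.71112060546875), (123.12288665771484, 60.05514144897461), 74.99353790283203)
mean [ 0.48974884 -0.17529747  0.07554748]
```

View pics/w1.png

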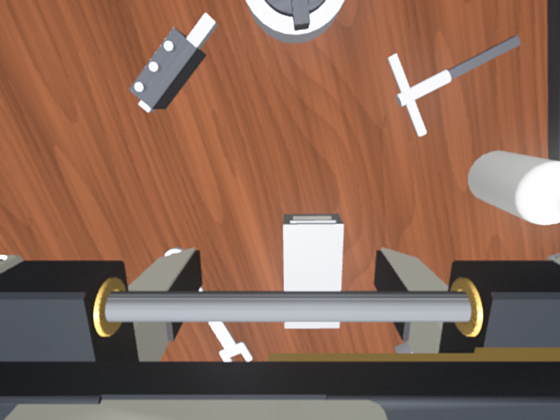

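Request:
carry_out(
  plan=[
    [1.2,-5.1,-3,0.01,9],
    [1.2,-5.1,-7,0.01,9],
    [1.2,-5.1,-11,0.01,9],
    [1.2,-5.1,-15,0.01,9],
    [1.2,-5.1,-18,0.01,9],
    [1.2,-5.1,-19.4,0.01,9],
    [1.2,-5.1,-19.4,0.01,9],
    [1.2,-5.1,-19.4,0.01,9],
    [1.2,-5.1,-19.4,0.01,7],
    [1.2,-5.1,-19.4,0.01,6.4],
    [1.2,-5.1,-19.4,0.01,6],
    [1.2,-5.1,-19.4,0.01,5],
    [1.2,-5.1,-19.4,0.01,5],
    [1.2,-5.1,-19.4,0.01,5],
  ],
  squeeze=4,
)

```text
clock: 3.65
position: [0.4979, -0.1511, 0.1059]
ee_rot: [-2.49, -1.913, 0.006]
force: [1.0, 1.5, 2.5]
width: 0.656
```

Request:
carry_out(
  plan=[
    [-0.15,-0.56,0.9,0,5],
    [-0.15,-0.56,0.9,0,5],
    [-0.32,-1.18,1.8,0,5],
    [-0.32,-1.18,1.8,0,5],
    [-0.5,-1.87,2.7,0,5],
    [-0.5,-1.87,2.7,0,5],
    [-0.71,-2.64,3.45,0,5],
    [-0.71,-2.64,3.45,0,5],
    [-0.93,-3.47,4.2,0,5],
    [-0.93,-3.47,4.2,0,5],
    [-1.17,-4.36,4.85,0,5],
    [-1.17,-4.36,4.85,0,5],
    [-1.17,-4.36,4.85,0,5],
  ],
  squeeze=4,
)

```text
clock: 4.95
position: [0.4863, -0.1951, 0.1546]
ee_rot: [-2.49, -1.913, 0.006]
force: [0.2, -0.5, -1.3]
width: 0.657
```

Run:
```python
from h import *
p,y,s=pose(); print(p.round(4),y,s["force"])
im,d,P=snap("side","s1.png")
cv2.imwrite("pics/s1c.png",cv2.resize(im[140:340,200:400,::-1],(600,600),interpolation=cv2.INTER_CUBIC))
```

```text
[ 0.4863 -0.1951  0.1546] -14.940546546449067 [ 0.22139635 -0.47260365 -1.281407  ]
```

View pics/s1c.png

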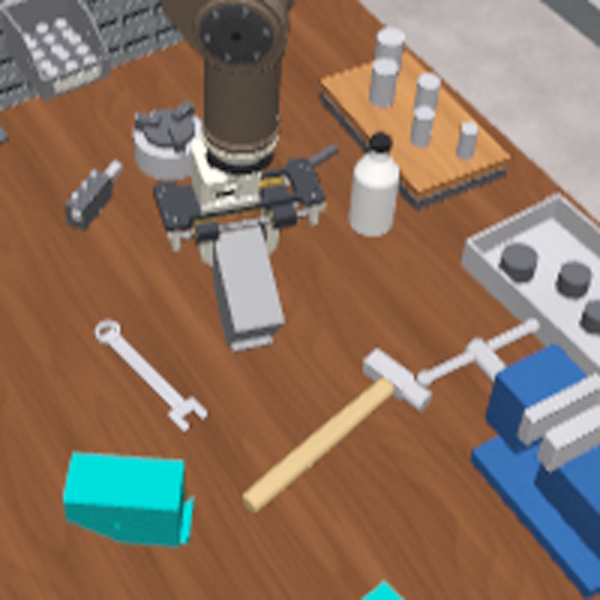

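```bash
cat >> h.py <<'E'
def prof(P,c,yaw=75.,w=.024,lo=-.14,hi=.14):
    a=np.deg2rad(yaw); e=np.array([np.cos(a),np.sin(a)]); t=np.array([-e[1],e[0]])
    p=P.reshape(-1,3); h=(p[:,:2]-c)@e; l=(p[:,:2]-c)@t
    k=(abs(l)<w)&(h>lo)&(h<hi)&(p[:,2]>.006)
    return h[k],p[k,2],l[k]
E
python3 - <<'E'
from h import *
P=np.load("pics/s1.npz")["P"]
h,z,l=prof(P,np.array([.4863,-.1951]))
for b in np.arange(-.13,.04,.01):
    k=(h>=b)&(h<b+.01)&(z<.16)
    if k.any(): print(round(b,3),k.sum(),(np.percentile(z[k],[5,50,95])*1000).round())
E
```

```text
-0.11 24 [63. 70. 75.]
-0.1 56 [41. 71. 78.]
-0.09 71 [ 9. 75. 84.]
-0.08 56 [ 7. 82. 88.]
-0.07 42 [83. 88. 94.]
-0.06 37 [ 88.  94. 100.]
-0.05 37 [ 94.  99. 105.]
-0.04 43 [ 98. 104. 110.]
-0.03 40 [103. 109. 117.]
-0.02 39 [108. 115. 119.]
-0.01 39 [115. 119. 125.]
-0.0 14 [118. 120. 124.]
```

Request:
carry_out(
  plan=[
    [-0.25,-0.94,0.57,0,5],
    [-0.52,-1.92,1.02,0,5],
    [-0.79,-2.95,1.41,0,5],
    [-1.07,-3.99,1.71,0,5],
    [-1.36,-5.06,1.91,0,5],
    [-1.65,-6.14,2.01,0,5],
    [-1.94,-7.24,2.02,0,5],
    [-2.23,-8.32,1.93,0,5],
    [-2.52,-9.39,1.74,0,5],
    [-2.8,-10.43,1.45,0,5],
    [-3.07,-11.46,1.07,0,5],
    [-3.34,-12.45,0.6,0,5],
    [-3.6,-13.43,0.2,0,5],
    [-3.81,-14.23,-0.25,0,5],
    [-3.81,-14.23,-0.25,0,5],
    [-3.81,-14.23,-0.25,0,5],
  ],
  squeeze=4,
)

```text
clock: 6.6
position: [0.4479, -0.3374, 0.1516]
ee_rot: [-2.49, -1.913, 0.007]
force: [-0.7, 0.6, 0.4]
width: 0.658
```

Run:
```python
from h import *
p,y,s=pose(); print(p.round(4),y,s["force"])
im,d,P=snap("side","s2.png")
h,z,l=prof(P,p[:2])
for b in np.arange(-.09,.11,.01):
    k=(h>=b)&(h<b+.01)&(z<.19)
    if k.any(): print(round(b,3),k.sum(),(np.percentile(z[k],[5,50,95])*1000).round())
for b in np.arange(.01,.15,.01):
    k=(z>=b)&(z<b+.01)
    if k.any(): print("z",round(b,3),k.sum(),(np.percentile(h[k],[5,50,95])*1000).round())
cv2.imwrite("pics/s2c.png",cv2.resize(im[180:320,200:340,::-1],(560,560),interpolation=cv2.INTER_CUBIC))
```

```text
[ 0.4479 -0.3374  0.1516] -14.949040203511908 [-0.68777426  0.56143289  0.38345135]
-0.09 12 [42. 63. 68.]
-0.08 49 [61. 66. 73.]
-0.07 59 [67. 75. 82.]
-0.06 56 [77. 84. 92.]
-0.05 59 [ 8. 92. 99.]
-0.04 84 [ 93. 105. 170.]
-0.03 96 [103. 116. 189.]
-0.02 58 [112. 120. 126.]
-0.01 25 [120. 125. 135.]
-0.0 28 [131. 134. 139.]
z 0.01 45 [-137. -120.  -49.]
z 0.02 73 [-128. -114.  -98.]
z 0.05 1 [-77. -77. -77.]
z 0.06 58 [-82. -75. -68.]
z 0.07 63 [-74. -65. -57.]
z 0.08 62 [-63. -53. -45.]
z 0.09 65 [-52. -43. -34.]
z 0.1 57 [-39. -31. -23.]
z 0.11 64 [-28. -20. -11.]
z 0.12 49 [-19. -11.  -5.]
z 0.13 30 [-1.  4.  7.]
z 0.14 1 [0. 0. 0.]
```

View pics/s2c.png

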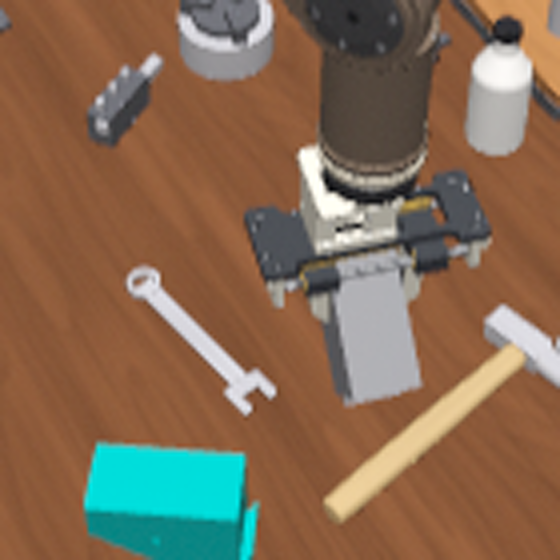

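The bin stuck in the pads at about 43° instead of tipping further. I'll lift it back toward +y at minimum squeeze, away from the mallet, and re-measure the tilt.

Request:
carry_out(
  plan=[
    [0,0,2,0,5],
    [0,0,4,0,5],
    [0.1,0.4,5,0,5],
    [0.4,1.4,5,0,5],
    [0.8,2.9,5,0,5],
    [1.3,5.0,5,0,5],
    [2.1,7.9,5,0,5],
    [3.1,11.6,5,0,5],
    [3.1,11.6,5,0,5],
    [3.1,11.6,5,0,5],
    [3.1,11.6,5,0,5],
  ],
  squeeze=3,
)

```text
clock: 7.75
position: [0.4787, -0.221, 0.2012]
ee_rot: [-2.489, -1.913, 0.007]
force: [-0.5, 0.2, -1.2]
width: 0.653
```

```bash
cat >> h.py <<'E'
def tilt(f,name="side"):
    p,y,s=pose(); im,d,P=snap(name,f)
    h,z,l=prof(P,p[:2],75.,.018)
    zg=p[2]-.047; k=(h>-.13)&(h<.01)&(z<zg+.03)&(z>.02)
    H,Z=h[k]*1000,(z[k]-zg)*1000
    best=None; rng=np.random.default_rng(0)
    for _ in range(400):
        i,j=rng.integers(len(H),size=2); v=np.array([H[j]-H[i],Z[j]-Z[i]]); n=np.hypot(*v)
        if n<15: continue
        q=abs((H-H[i])*v[1]-(Z-Z[i])*v[0])/n<3
        if best is None or q.sum()>best.sum(): best=q
    X=np.c_[H[best],Z[best]]; m=X.mean(0); u=np.linalg.svd(X-m)[2][0]; u*=np.sign(u[1])
    t=(X-m)@u
    print("TCP",p.round(4),"F",np.round(s["force"],1),"phi",np.rad2deg(np.arctan2(u[1],u[0])).round(1),"n",best.sum(),"ends rel grip (h,z mm)",(m+u*np.percentile(t,2)).round(),(m+u*np.percentile(t,98)).round())
    return im,P
E
python3 - <<'E'
from h import *
tilt("s3.png")
E
```

```text
TCP [ 0.4787 -0.221   0.2012] F [-0.5  0.2 -1.2] phi 51.1 n 183 ends rel grip (h,z mm) [-70. -55.] [-6. 25.]
```

Request:
carry_out(
  plan=[
    [0,0,-2,0,5],
    [0,0,-3.8,0,5],
    [0,0,-4.6,0,5],
    [0,0,-4.6,0,5],
    [-0.13,-0.5,-4.55,0,5],
    [-0.26,-0.99,-4.5,0,5],
    [-0.41,-1.55,-4.5,0,5],
    [-0.57,-2.12,-4.5,0,5],
    [-0.72,-2.7,-4.55,0,5],
    [-0.87,-3.24,-4.6,0,5],
    [-1.0,-3.8,-4.7,0,5],
    [-1.16,-4.35,-4.8,0,5],
    [-1.16,-4.35,-4.8,0,5],
  ],
  squeeze=3,
)

```text
clock: 9.1
position: [0.4668, -0.2662, 0.1535]
ee_rot: [-2.492, -1.911, 0.007]
force: [0.3, -0.3, -0.4]
width: 0.654
```

Run:
```python
from h import *
tilt("s4.png")
```

```text
TCP [ 0.4668 -0.2662  0.1535] F [ 0.3 -0.3 -0.4] phi 52.2 n 202 ends rel grip (h,z mm) [-68. -52.] [-8. 25.]
```

Request:
carry_out(
  plan=[
    [0,0,2,0,5],
    [0,0,4,0,5],
    [0.13,0.5,4,0,5],
    [0.39,1.45,4,0,5],
    [0.78,2.9,4,0,5],
    [1.3,4.8,4,0,5],
    [2.1,7.7,4,0,5],
    [3.2,12,4,0,5],
    [1.9,7.2,4,0,5],
    [0.9,3.4,4,0,5],
    [0.4,1.5,4,0,5],
    [0.1,0.5,4,0,5],
    [0,0,4,0,5],
    [0,0,4,0,5],
  ],
  squeeze=3,
)

```text
clock: 10.55
position: [0.4669, -0.265, 0.1929]
ee_rot: [-2.491, -1.911, 0.007]
force: [0.1, -0.4, -0.8]
width: 0.652
```

Run:
```python
from h import *
tilt("s5.png")
```

```text
TCP [ 0.4669 -0.265   0.1929] F [ 0.1 -0.4 -0.8] phi 83.6 n 208 ends rel grip (h,z mm) [-26. -82.] [-14.  28.]
```

Request:
carry_out(
  plan=[
    [0,0,-2,0,5],
    [0,0,-3.8,0,5],
    [0,0,-4.4,0,5],
    [-0.15,-0.6,-4.7,0,5],
    [-0.3,-1.2,-5.0,0,5],
    [-0.45,-1.7,-5.3,0,5],
    [-0.55,-2.1,-5.6,0,5],
    [-0.67,-2.5,-5.9,0,5],
    [-0.67,-2.5,-5.9,0,5],
    [-0.67,-2.5,-5.9,0,5],
    [-0.67,-2.5,-5.9,0,7.5],
    [-0.67,-2.5,-5.9,0,8],
    [-0.67,-2.5,-5.9,0,8],
    [-0.67,-2.5,-5.9,0,9],
    [-0.67,-2.5,-5.9,0,9],
    [-0.67,-2.5,-5.9,0,9],
  ],
  squeeze=3,
)

```text
clock: 12.2
position: [0.4605, -0.2895, 0.1339]
ee_rot: [-2.49, -1.911, 0.007]
force: [0.6, -0.2, 0.5]
width: 0.981
```

Run:
```python
from h import *
im,P=tilt("s6.png")
cv2.imwrite("pics/s6c.png",cv2.resize(im[180:320,200:340,::-1],(560,560),interpolation=cv2.INTER_CUBIC))
```

```text
TCP [ 0.4605 -0.2895  0.1339] F [ 0.6 -0.2  0.5] phi 99.7 n 128 ends rel grip (h,z mm) [-11. -63.] [-27.  27.]
```

View pics/s6c.png

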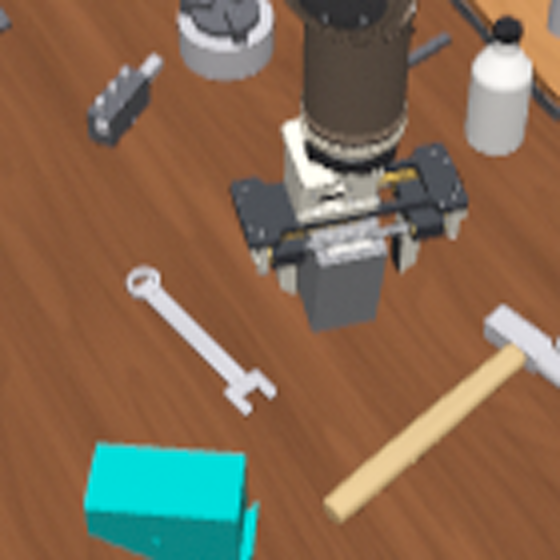

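Request:
carry_out(
  plan=[
    [-0.07,-0.27,1.5,0,9],
    [-0.07,-0.27,1.5,0,7],
    [-0.07,-0.27,1.5,0,6.3],
    [-0.07,-0.27,1.5,0,5],
    [-0.07,-0.27,1.5,0,5],
    [-0.07,-0.27,1.5,0,5],
    [-0.07,-0.27,1.3,0,5],
    [-0.33,-1.22,1.33,0,5],
    [-0.56,-2.08,1.25,0,5],
    [-0.78,-2.93,1.09,0,5],
    [-1.01,-3.76,0.86,0,5],
    [-1.22,-4.57,0.55,0,5],
    [-1.43,-5.35,0.17,0,5],
    [-1.64,-6.1,-0.27,0,5],
    [-1.82,-6.81,-0.79,0,5],
    [-1.82,-6.81,-0.79,0,5],
  ],
  squeeze=4,
)

```text
clock: 13.85
position: [0.4415, -0.3585, 0.1252]
ee_rot: [-2.491, -1.909, 0.008]
force: [-0.0, 0.4, -0.6]
width: 0.653
```

Run:
```python
from h import *
im,P=tilt("s7.png"); 
T=snap("top","t7.png")[2]; S=P
p,y,s=pose()
for n,Q in(("side",S),("top",T)):
  h,z,l=prof(Q,p[:2],75,.028)
  for b in np.arange(-.1,.14,.01):
    k=(h>=b)&(h<b+.01)&(z<.13)
    if k.any(): print(n,round(b,3),k.sum(),(np.percentile(z[k],[5,50,95])*1000).round())
```

```text
TCP [ 0.4415 -0.3585  0.1252] F [-0.   0.4 -0.6] phi 40.8 n 77 ends rel grip (h,z mm) [-107.  -58.] [-10.  26.]
side -0.1 34 [12. 20. 27.]
side -0.09 32 [17. 22. 26.]
side -0.08 14 [17. 21. 24.]
side -0.07 2 [20. 20. 21.]
side -0.04 9 [86. 89. 92.]
side -0.03 69 [ 85.  92. 100.]
side -0.02 54 [ 93. 101. 106.]
side -0.01 6 [106. 110. 113.]
side -0.0 2 [106. 107. 108.]
side 0.01 2 [89. 91. 93.]
side 0.02 2 [79. 80. 81.]
side 0.03 3 [57. 64. 71.]
side 0.04 1 [59. 59. 59.]
side 0.05 2 [42. 45. 47.]
side 0.06 12 [15. 20. 27.]
side 0.07 4 [15. 17. 20.]
top -0.1 12 [17. 24. 29.]
top -0.09 2 [20. 24. 27.]
top 0.06 2 [21. 21. 22.]
top 0.07 9 [19. 26. 31.]
top 0.08 21 [28. 33. 39.]
top 0.09 29 [36. 42. 48.]
top 0.1 42 [47. 52. 58.]
top 0.11 31 [44. 49. 54.]
top 0.12 1 [7. 7. 7.]
top 0.13 1 [8. 8. 8.]
```

Request:
carry_out(
  plan=[
    [0,0,0,0,5],
    [0,0,1,0,5],
    [0,0,1.8,0,5],
    [0.4,1.5,1.8,0,5],
    [0.8,3.2,1.8,0,5],
    [1.3,5,1.8,0,5],
    [1.3,5,1.8,0,5],
    [1.3,5,1,0,5],
    [1.3,5,0,0,5],
    [1.3,5,0,0,5],
  ],
  squeeze=20,
)

```text
clock: 14.95
position: [0.4547, -0.3077, 0.1244]
ee_rot: [-2.49, -1.909, 0.008]
force: [0.5, -0.2, -1.1]
width: 0.65
```

Request:
carry_out(
  plan=[
    [0,0,-0.1,0,5],
    [0,0,-0.2,0,5],
    [-0.18,-0.66,-0.7,0,5],
    [-0.34,-1.27,-1.4,0,5],
    [-0.49,-1.82,-2.1,0,5],
    [-0.62,-2.31,-2.8,0,5],
    [-0.73,-2.74,-3.6,0,5],
    [-0.83,-3.11,-4.3,0,5],
    [-0.91,-3.4,-5.0,0,5],
    [-0.95,-3.55,-5.4,0,5],
    [-0.95,-3.55,-5.4,0,5],
  ],
  squeeze=4,
)

```text
clock: 16.05
position: [0.4448, -0.343, 0.0697]
ee_rot: [-2.489, -1.908, 0.009]
force: [-0.4, 0.0, -1.1]
width: 0.651
```

Run:
```python
from h import *
p,y,s=pose(); print(p,s["force"])
im,d,P=snap("side","s8.png"); im2,d,T=snap("top","t8.png")
cv2.imwrite("pics/s8c.png",np.hstack([cv2.resize(im[180:300,200:320,::-1],(400,400)),cv2.resize(im2[170:270,250:350,::-1],(400,400))]))
```

```text
[ 0.44482931 -0.34303282  0.06968176] [-0.4132186   0.0174848  -1.05209502]
```

View pics/s8c.png

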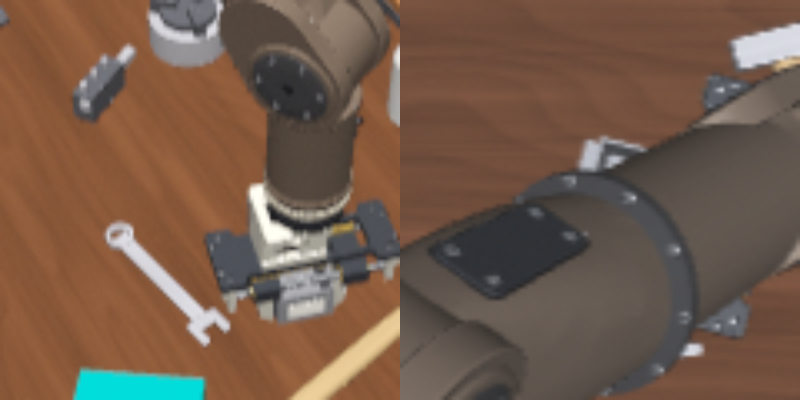

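Request:
carry_out(
  plan=[
    [0,0,0,0,6.8],
    [0,0,0,0,7.2],
    [0,0,0,0,8],
    [0,0,0,0,9],
    [0,0,0,0,9],
    [0,0,3,0,9],
    [0,0,7,0,9],
    [0.6,2.3,11,0,9],
    [1.9,7.2,15,0,9],
    [1.9,7.2,18,0,9],
    [1.9,7.2,18,0,9],
    [1.9,7.2,18,0,9],
  ],
)

```text
clock: 17.35
position: [0.4646, -0.2706, 0.2511]
ee_rot: [-2.489, -1.911, 0.006]
force: [0.1, -0.3, -1.0]
width: 0.983
```

Run:
```python
from h import *
p,y,s=pose(); print(p,y)
im,d,P=snap("wrist","w9.png"); im2,d,S=snap("side","s9.png")
c=np.array([.4448,-.343])
for n,Q in(("wrist",P),("side",S)):
    a=np.deg2rad(75); e=np.array([np.cos(a),np.sin(a)]); t=np.array([-e[1],e[0]])
    q=Q.reshape(-1,3); h=(q[:,:2]-c)@e*1000; l=(q[:,:2]-c)@t*1000; z=q[:,2]*1000
    for lo in(10,20,30,40,50,60,65,70):
        k=(h>-60)&(h<130)&(abs(l)<45)&(z>lo)&(z<lo+10)
        if k.sum()>3: print(n,lo,k.sum(),"h",np.percentile(h[k],[1,50,99]).round(),"l",np.percentile(l[k],[1,50,99]).round())
cv2.imwrite("pics/s9c.png",np.hstack([cv2.resize(im[:,:,::-1],(460,345)),cv2.resize(im2[200:300,230:330,::-1],(340,345))]))
```

```text
[ 0.46460718 -0.27057301  0.25108908] -14.954891696547413
wrist 10 362 h [-23. -22.  76.] l [-27.   1.  28.]
wrist 20 376 h [-23. -22.  79.] l [-27.   2.  28.]
wrist 30 403 h [-23. -21.  94.] l [-27.   1.  28.]
wrist 40 228 h [-19.  33.  95.] l [-29.  28.  30.]
wrist 50 240 h [-8. 38. 95.] l [-29.  28.  30.]
wrist 60 368 h [  8.  74. 105.] l [-29.   3.  30.]
wrist 65 560 h [ 16.  91. 105.] l [-29.   2.  30.]
wrist 70 1709 h [ 26.  94. 105.] l [-29.   1.  30.]
side 10 85 h [-32.   9.  91.] l [-27.  -4.  32.]
side 20 79 h [-33.  15.  91.] l [-28.   2.  31.]
side 30 93 h [-34.  14.  90.] l [-29.  -8.  31.]
side 40 53 h [-19.  57.  92.] l [-28.   6.  32.]
side 50 65 h [-11.  76.  92.] l [-29.  -4.  32.]
side 60 65 h [  8.  75. 101.] l [-28.   2.  31.]
side 65 99 h [ 12.  87. 101.] l [-29.   4.  31.]
side 70 66 h [ 22.  88. 100.] l [-29.  -0.  31.]
```

View pics/s9c.png

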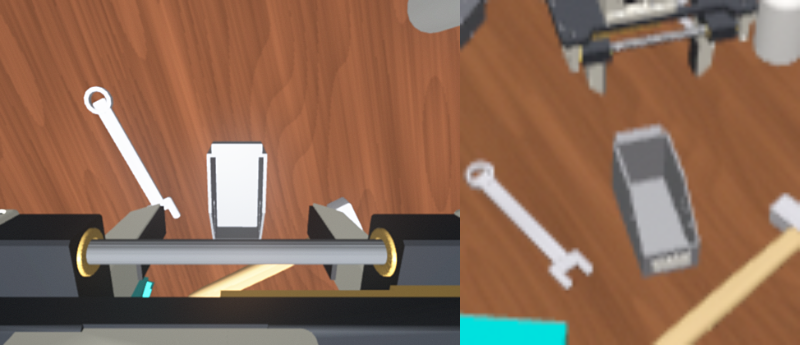

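Request:
carry_out(
  plan=[
    [-0.76,-2.7,-4,0,9],
    [-0.76,-2.7,-8,0,9],
    [-0.76,-2.7,-12,0,9],
    [-0.76,-2.7,-14.5,0,9],
    [-0.76,-2.7,-15.2,0,9],
    [-0.76,-2.7,-15.2,0,9],
    [-0.76,-2.7,-15.2,0,7],
    [-0.76,-2.7,-15.2,0,6.2],
    [-0.76,-2.7,-15.2,0,5],
    [-0.76,-2.7,-15.2,0,5],
    [-0.76,-2.7,-15.2,0,5],
    [-0.76,-2.7,-15.2,0,5],
  ],
  squeeze=25,
)

```text
clock: 18.65
position: [0.4564, -0.298, 0.0983]
ee_rot: [-2.489, -1.909, 0.008]
force: [-0.2, 1.3, 6.6]
width: 0.653
```

Run:
```python
from h import *
p,y,s=pose(); print(p.round(4),y,np.round(s["force"],2),s["joints"],s["width"])
print(np.round(arm.get_calibration("wrist")["tool_from_camera"],3).tolist()); print(R.from_rotvec(s["ee_rot"]).as_matrix().round(2).tolist())
# refined rack front face / yaw from first top image and side image, in rack z band above top row
for n in("top0","side0"):
    P=np.load(f"pics/{n}.npz")["P"].reshape(-1,3)
    for lo,hi in((.215,.25),(.195,.205)):
        k=P[(P[:,2]>lo)&(P[:,2]<hi)&(P[:,0]>.50)&(P[:,0]<.645)&(P[:,1]>.25)&(P[:,1]<.32)]
        if len(k)>5:
            f=np.polyfit(k[:,0]-.573,k[:,1],1); print(n,lo,len(k),f.round(4),np.percentile(k[:,1]-.0405*(k[:,0]-.573),[5,50,95]).round(4))
```

```text
[ 0.4564 -0.298   0.0983] -15.038614791446014 [-0.21  1.31  6.63] [ 0.09334165  0.60359606  0.54800615  1.99131349 -0.48225838  0.68342529
  0.68407054] 0.6528217363264993
[[0.002, -0.959, -0.283, 0.078], [1.0, 0.002, -0.0, -0.0], [0.001, -0.283, 0.959, -0.093], [0.0, 0.0, 0.0, 1.0]]
[[0.26, 0.97, -0.01], [0.97, -0.26, 0.0], [-0.0, -0.01, -1.0]]
top0 0.215 241 [0.0374 0.2845] [0.283  0.2845 0.2858]
top0 0.195 157 [0.0349 0.2791] [0.2725 0.2819 0.2854]
side0 0.215 224 [0.027  0.2823] [0.2773 0.2826 0.2874]
side0 0.195 84 [0.0147 0.2795] [0.2693 0.2809 0.2864]
```

Request:
carry_out(
  plan=[
    [0,0,2,0,5],
    [0,0,6,0,5],
    [0,0,10,0,5],
    [0.5,2,14,0.02,5],
    [1.3,5.5,17,0.04,5],
    [2.1,9,20,0.07,5],
    [2.9,12.5,20,0.09,5],
    [3.8,16,20,0.11,5],
    [4.6,19.5,20,0.13,5],
    [5.5,23,20,0.15,5],
    [6.3,26.5,20,0.18,5],
    [7.1,30,20,0.2,5],
    [8,33.5,20,0.22,5],
    [8.8,37,20,0.25,5],
    [9.7,40.5,20,0.27,5],
    [10.5,44,20,0.3,5],
    [11.2,46,20,0.3,5],
    [11.7,47,20,0.3,5],
    [11.7,47,20,0.3,5],
    [11.7,47,20,0.3,5],
  ],
  squeeze=25,
)

```text
clock: 20.65
position: [0.5735, 0.1699, 0.2983]
ee_rot: [-2.18, -2.257, 0.01]
force: [-0.1, -1.3, -0.0]
width: 0.652
```

Run:
```python
from h import *
p,y,s=pose(); print(p.round(4),y,np.round(s["force"],2))
im,d,P=snap("wrist","w10.png"); im2,d,S=snap("side","s10.png"); im3,d,T=snap("top","t10.png")
a=np.deg2rad(2.2); u=np.array([np.cos(a),np.sin(a)]); n=np.array([-u[1],u[0]])
for nm,Q in(("wrist",P),("side",S),("top",T)):
    q=Q.reshape(-1,3); l=(q[:,:2]-p[:2])@u*1000; h=(q[:,:2]-p[:2])@n*1000; z=q[:,2]*1000
    for lo in(190,200,210,220,230,240,250,258,266,272,280):
        k=(abs(l)<60)&(h>-100)&(h<110)&(z>lo)&(z<lo+8)
        if k.sum()>8: print(nm,lo,k.sum(),"h",np.percentile(h[k],[2,50,98]).round(),"l",np.percentile(l[k],[2,50,98]).round())
cv2.imwrite("pics/s10c.png",np.hstack([cv2.resize(im[:,:,::-1],(440,330)),cv2.resize(im2[80:220,160:310,::-1],(354,330))]))
```

```text
[0.5735 0.1699 0.2983] 1.998387953404138 [-0.07 -1.35 -0.  ]
wrist 190 451 h [104. 105. 107.] l [-57.  -2.  58.]
wrist 200 10828 h [-69.  -5. 107.] l [-34.  -0.  33.]
wrist 210 702 h [-70. -23.  26.] l [-28.  -2.  27.]
wrist 220 533 h [-57.  -1.  29.] l [-28. -27.  27.]
wrist 230 603 h [-50.   3.  32.] l [-28. -27.  27.]
wrist 240 845 h [-42.  12.  35.] l [-44. -27.  43.]
wrist 250 1167 h [-32.  12.  38.] l [-45.  26.  45.]
wrist 258 1773 h [-26.  13.  58.] l [-45.  -2.  45.]
wrist 266 2220 h [-19.  20.  58.] l [-43.   0.  42.]
wrist 272 8536 h [-13.  48.  58.] l [-33.  -0.  32.]
wrist 280 433 h [-9. -3.  5.] l [-32. -30.  33.]
side 190 36 h [-73.  72. 109.] l [-52.  -5.  28.]
side 200 102 h [-80. -13. 109.] l [-42.   5.  26.]
side 210 68 h [-80. -35.  82.] l [-36.   8.  27.]
side 220 68 h [-81. -30. 107.] l [-54.   7.  27.]
side 230 72 h [-79. -36.  84.] l [-48.  11.  28.]
side 240 55 h [-72. -13.  47.] l [-48.  23.  28.]
side 250 37 h [-43. -13.  31.] l [-48.  23.  42.]
side 258 49 h [-44. -11.  45.] l [-51.  23.  44.]
side 266 38 h [-33. -12.  42.] l [-51.  14.  43.]
side 272 33 h [-20. -10.  38.] l [-52.  24.  45.]
side 280 9 h [-17. -11.   7.] l [-51.  31.  36.]
top 200 332 h [-62. -33.   9.] l [-17.   7.  28.]
top 210 46 h [-75. -42.  -7.] l [-29.  -3.  29.]
top 220 41 h [-75. -63. -27.] l [-29.  10.  29.]
top 230 54 h [-74. -71. -19.] l [-29.   5.  29.]
top 240 46 h [-73. -51. -12.] l [-29.  17.  30.]
top 250 18 h [-56. -44.  -9.] l [-28.  28.  31.]
top 258 15 h [-46. -34. -23.] l [-29.  28.  31.]
top 266 17 h [-37. -28.  -9.] l [-28.  29.  37.]
```

View pics/s10c.png

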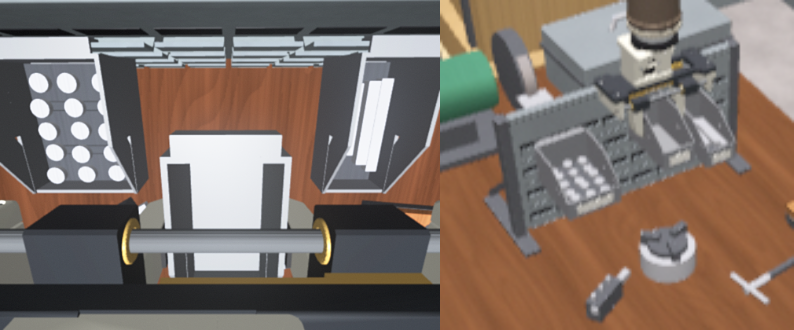

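Run:
```python
from h import *
D=np.load("pics/w10.npz"); q=D["P"].reshape(-1,3); p,y,s=pose()
a=np.deg2rad(2.2); u=np.array([np.cos(a),np.sin(a)]); n=np.array([-u[1],u[0]])
l=(q[:,:2]-p[:2])@u*1000; h=(q[:,:2]-p[:2])@n*1000; z=q[:,2]*1000
k=(z>196)&(z<207)&(h>20)&(h<95); L=l[k]
print("wide inner",np.percentile(L[L<-40],[50,95,99.5]).round(1),"narrow inner",np.percentile(L[L>40],[.5,5,50]).round(1))
k=(abs(l)<23)&(h>-60)&(h<40)&(z>190)&(z<215); f=np.polyfit(h[k],z[k],1); print("floor",f, "pitch deg",np.rad2deg(np.arctan(f[0])))
k=(abs(l)<23)&(h>49)&(h<57.5)&(z>262); print("lip top z",np.percentile(z[k],[5,50,95]).round(1),k.sum())
k=(abs(l)<23)&(z>262)&(h>42); print("lip outer h",np.percentile(h[k],[95,98,99.5]).round(1))
for b in range(-20,24,8):
    j=k&(abs(l-b)<4); print(b,np.percentile(h[j],98).round(1),end=" ")
print()
k=(abs(l)<60)&(h>90)&(h<125)&(z>150)
for lo in(150,160,170,180,185,190,195,198,202):
    j=k&(z>lo)&(z<lo+4)
    if j.sum()>5: print(lo,j.sum(),np.percentile(h[j],[3,50,97]).round(1))
k=(h>100)&(h<107)&(z>190)&(z<203)&(abs(l)<70); print("louver edge top z",np.percentile(z[k],[50,95,99])); f=np.polyfit(l[k],h[k],1); print("yaw err",np.rad2deg(f[0]))
```

```text
wide inner [-85.9 -85.1 -84.7] narrow inner [88.7 89.  92.1]
floor [-1.31675550e-03  2.03726478e+02] pitch deg -0.07544448917645592
lip top z [274.6 275.7 276.6] 3098
lip outer h [ 77.6 113.7 114. ]
-20 113.9 -12 113.8 -4 113.7 4 113.5 12 113.7 20 113.7 
150 621 [104.5 105.9 115.3]
160 40 [115.2 115.5 115.8]
170 922 [112.4 114.4 115.7]
180 304 [104.3 104.6 115.6]
185 516 [104.3 114.7 115.6]
190 549 [104.3 114.7 115.6]
195 624 [104.3 114.7 115.6]
198 1696 [104.4 106.3 115.5]
202 723 [106.3 115.2 115.8]
louver edge top z [200.29524268 201.66185732 202.19322332]
yaw err 0.030772226769814053
```

Request:
carry_out(
  plan=[
    [0,0.5,-1.5,0,5],
    [0,1.2,-3,0,5],
    [0,2,-4.5,0,5],
    [0,3,-4.7,0,5],
    [0,4,-4.7,0,5],
    [0,4.8,-4.7,0,5],
    [0,5.2,-4.7,0,5],
    [0,5.43,-4.7,0,5],
    [0,5.43,-4.7,0,5],
    [0,5.43,-4.7,0,5],
  ],
  squeeze=25,
)

```text
clock: 21.8
position: [0.5735, 0.2239, 0.2518]
ee_rot: [-2.181, -2.257, 0.009]
force: [0.6, -0.3, -1.4]
width: 0.651
```

```bash
cat > chk.py <<'E'
from h import *
import sys
p,y,s=pose(); print(p.round(4),y,np.round(s["force"],2),s["width"])
im,d,P=snap("wrist",sys.argv[1]); q=P.reshape(-1,3)
a=np.deg2rad(2.2); u=np.array([np.cos(a),np.sin(a)]); n=np.array([-u[1],u[0]])
o=np.array([.5735,.1699])
l=(q[:,:2]-o)@u*1000; h=(q[:,:2]-o)@n*1000; z=q[:,2]*1000
lz=float(sys.argv[2])
k=(abs(l)<28)&(h>75)&(h<125)&(abs(z-lz)<2.5); print("lip top z",np.median(z[k]).round(1),"h",np.percentile(h[k],[2,50,98]).round(1),k.sum())
k=(abs(l)>32)&(abs(l)<75)&(h>100)&(h<110)&(z>190)&(z<204); print("louver h",np.percentile(h[k],[3,50,97]).round(1),"z",np.percentile(z[k],[50,97]).round(1),k.sum())
k=(abs(l)>32)&(abs(l)<75)&(h>110)&(h<120)&(z>204)&(z<255); print("sheet h",np.percentile(h[k],[3,50,97]).round(1),k.sum())
E
python3 chk.py w11.png 229
```

```text
[0.5735 0.2239 0.2518] 1.9635653755036562 [ 0.55 -0.34 -1.35] 0.6511659198440731
lip top z 229.2 h [ 78.3 102.  106.5] 3670Traceback (most recent call last):
  File "chk.py", line 10, in <module>
    k=(abs(l)>32)&(abs(l)<75)&(h>100)&(h<110)&(z>190)&(z<204); print("louver h",np.percentile(h[k],[3,50,97]).round(1),"z",np.percentile(z[k],[50,97]).round(1),k.sum())
                                                                                ~~~~~~~~~~~~~^^^^^^^^^^^^^^^^
    return _quantile_unchecked(
        a, q, axis, out, overwrite_input, method, keepdims, weights)
    return _ureduce(a,
                    func=_quantile_ureduce_func,
    ...<5 lines>...
                    overwrite_input=overwrite_input,
                    method=method)
    r = func(a, **kwargs)
    result = _quantile(arr,
                       quantiles=q,
    ...<2 lines>...
                       out=out,
                       weights=wgt)
    slices_having_nans = np.isnan(arr[-1, ...])
                                  ~~~^^^^^^^^^
IndexError: index -1 is out of bounds for axis 0 with size 0
```

Request:
carry_out(
  plan=[
    [0,0.03,-0.5,0,5],
    [0,0.03,-1.0,0,5],
    [0,0.03,-1.4,0,5],
    [0,0.03,-1.7,0,5],
    [0,0.03,-2.0,0,5],
    [0,0.03,-2.0,0,5],
  ],
  squeeze=25,
)

```text
clock: 22.45
position: [0.5733, 0.2241, 0.2312]
ee_rot: [-2.181, -2.256, 0.01]
force: [-0.2, -0.3, -0.8]
width: 0.653
```

Request:
carry_out(
  plan=[
    [0,0,-0.2,0,5],
    [0,0,-0.35,0,5],
    [0,0,-0.48,0,5],
    [0,0,-0.52,0,5],
    [0,0,-0.52,0,5],
  ],
  squeeze=25,
)

```text
clock: 22.95
position: [0.5733, 0.2241, 0.2262]
ee_rot: [-2.18, -2.256, 0.01]
force: [-1.5, -0.4, 2.3]
width: 0.654
```

```bash
python3 chk.py w12.png 203 2>&1 | head -3
python3 - <<'E'
from h import *
D=np.load("pics/w12.npz"); cv2.imwrite("pics/w12c.png",D["im"][:,:,::-1])
im,d,P=snap("side","s12.png")
c=cv2.resize(im[80:200,170:310,::-1],(420,360)); cv2.imwrite("pics/s12c.png",np.hstack([cv2.resize(D["im"][:,:,::-1],(380,360)),c]))
E
```

```text
[0.5733 0.2241 0.2262] 1.9568877150086568 [-1.54 -0.42  2.34] 0.653584836924908
lip top z 203.7 h [75.5 85.4 94.5] 456
Traceback (most recent call last):
```

View pics/s12c.png

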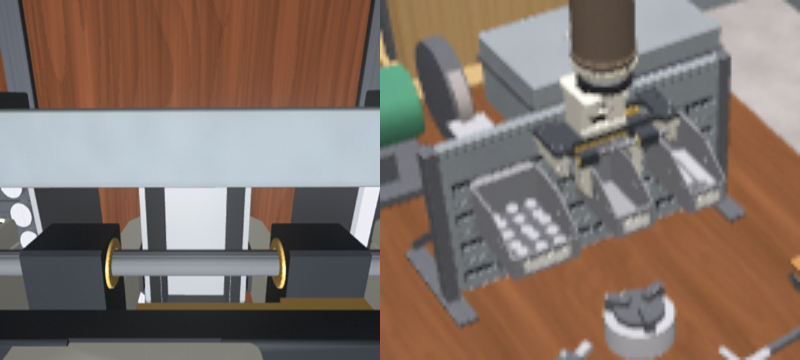

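Request:
carry_out(
  plan=[
    [0,0,0,0,6.4],
    [0,0,0,0,6.7],
    [0,0,0,0,7.2],
    [0,0,0,0,7.8],
    [0,0,0,0,7.8],
    [0,0,0,0,7.8],
    [0,0,1,0,7.8],
    [0,0,2.5,0,7.8],
    [0,0,5,0,7.8],
    [0,-1,8,0,7.8],
    [0,-4,11,0,7.8],
    [0,-8,12,0,7.8],
    [0,-10,12,0,7.8],
    [0,-10,12,0,7.8],
    [0,-10,12,0,7.8],
  ],
  squeeze=10,
)

```text
clock: 24.55
position: [0.5733, 0.1242, 0.3468]
ee_rot: [-2.181, -2.255, 0.008]
force: [0.1, 0.4, -0.4]
width: 0.851
```

Run:
```python
from h import *
p,y,s=pose(); print(p.round(4))
im,d,P=snap("wrist","w13.png"); q=P.reshape(-1,3)
a=np.deg2rad(2.2); u=np.array([np.cos(a),np.sin(a)]); n=np.array([-u[1],u[0]]); o=np.array([.5735,.1699])
l=(q[:,:2]-o)@u*1000; h=(q[:,:2]-o)@n*1000; z=q[:,2]*1000
k=(abs(l-1)<23)&(z>198)&(z<208)&(h>98)&(h<114); print("lip top z",np.percentile(z[k],[5,50,95]).round(1),"h",np.percentile(h[k],[2,50,98]).round(1),k.sum())
k=(abs(l-1)<22)&(h>0)&(h<90)&(z>120)&(z<145); f=np.polyfit(h[k],z[k],1); print("floor z@h=43",np.polyval(f,43),"pitch",np.rad2deg(np.arctan(f[0])),k.sum())
k=(h>60)&(h<95)&(abs(l)<40)&(z>190)&(z<206); L=l[k]; print("rim sides",np.percentile(L,[1,99]))
for sgn in(-1,1):
    t=[np.median(l[(sgn*l>24)&(sgn*l<36)&(z>199)&(z<206)&(abs(h-c)<6)]) for c in(65,90)]; print("yaw side",sgn,np.round(t,1))
k=(z>196)&(z<207)&(h>20)&(h<95); L=l[k]; print("wide inner",np.percentile(L[L<-40],[50,95,99.5]).round(1),"narrow inner",np.percentile(L[L>40],[.5,5,50]).round(1))
im3,d,T=snap("top","t13.png"); im2,_,_=snap("side","s13.png")
T0=np.load("pics/top0.npz")["im"]
cv2.imwrite("pics/f.png",np.hstack([cv2.resize(im[:,:,::-1],(400,300)),cv2.resize(im3[50:290,80:400,::-1],(400,300))]))
```

```text
[0.5733 0.1242 0.3468]
lip top z [202.1 203.3 204.6] h [98.  98.7 99.5] 199
floor z@h=43 128.29606253098726 pitch 3.105120247419491 5378
rim sides [-28.25949405  31.49520005]
yaw side -1 [-26.5 -26.7]
yaw side 1 [29.9 29.9]
wide inner [-182.3  -85.6  -85.2] narrow inner [ 88.5  88.8 145.6]
```

View pics/f.png

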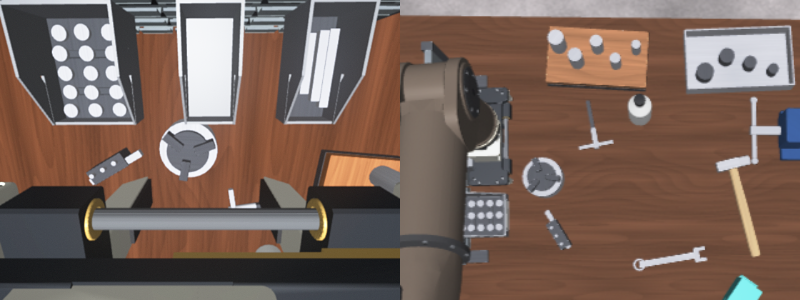

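```bash
python3 -c "
from cell import arm
print(arm.sign_off())"
```

```text
the job is handed in; nothing more can be done
None
```

The bin hangs released from the top row of the rack, between the two other bins, and I've handed the job in at about 24.7 s of the 72 s. No verdict came back, so what follows rests on my own checks.

**What I did:**
- I turned the bin in two steps: first from upside down onto its back, where I set it down and let go, then upright with a fresh hold and let go again.
- A third hold lifted it to the rack, turned it about 17° to match, and lowered the lip over the louvers.

**What went wrong on the way:** the bin stuck in the pads at 43–52° during the first turn, slipped about 18 mm in the grip and slid along the bench. I freed it with a lift and a quick sideways reversal at minimum grip, and it came to rest on its back at 99.7°, as the task describes.

**Last checks:**

| Check | Measured | Expected or limit |
|---|---|---|
| Lip top height | 203.3 mm | 203 mm (200 louver edge + 3 mm lip) |
| Floor height at the bin's middle (inside) | 128.3 mm | about 127 mm |
| Front nod | 3.1° | play of about 3°, limit 8° |
| Square to the rack | within 0.5° | limit 8° |
| Movement of hanging bins, edges facing the gap | under 1 mm | limit 20 mm |

- **Front to back:** I could not see the lip itself once it was seated. By the arm's position it was within about 0.5 mm of the louver centre, and it went down without resistance until it touched the louver edge.
- **Other bench items:** they look unmoved in the last top view. I did not measure their positions.

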